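# Slide the notebook into the date stamper and press start

### The job

Slide the purple notebook along the desk, one short edge first, into the throat of the white date-stamping machine until that edge lies flush against the stop at the back of the throat. Then press the green start button fully down and let it spring back up, leaving the notebook in place. Do not press the start button before the notebook is home, do not press the red stop button at all, and leave the mug, tape measure, tape roll and sticky notes where they are.

Things in the scene. Friction and masses are not known exactly. Their poses are not given: they have to be found in the camera images.
- notebook: Purple spiral notebook lying flat and loose on the desk, 210 (its x) x 152 (its y) x 14 mm over its spiral (its solid pages 208 x 146 x 11 mm), about 0.2 kg. Origin: centre of its underside; z up. Too wide to grasp; it slides when pushed at its edges. At the start its x axis points toward the machine, to within 0.22 rad of the machine's x axis, and its leading short edge (+x end) lies outside the throat, its centre 1 to 5 cm off the throat's centre line toward the robot.
- stamper: White and grey date-stamping machine, 180 (x) x 220 (y) x 98 mm, immovable. Origin: centre of its underside; x points into the machine (the feed direction), z up. Its front face, at x = -90 mm, faces roughly to the robot's left and holds the throat, which ends at the stop face 50 mm inside (x = -40 mm).
- stop (a point): Middle of the stop face at the back of the throat, 7 mm above the desk; axes as the machine's (x into the machine). With the notebook home its centre lies about 103 mm in front of this point (x = -103 mm).
- mouth (a point): Middle of the throat's mouth in the machine's front face, 7 mm above the desk; axes as the machine's. The throat is 176 mm wide (y = -88 to +88 mm) and open from the desk up to 30 mm. Small steel lead-in plates flare outward from its two sides and reach 15 mm in front of the front face.
- start_top (a point): Top centre of the green start button, a round mushroom cap 34 mm across on top of the machine, about 127 mm above the desk; it is pressed straight down. The green and red buttons stand 84 mm apart, 35 mm in front of the machine's centre; which is at the left varies.
- start (a joint): Travel of the green button: 0 up, 0.007 m fully down. The spring pushes back with 2 N at the top and 6 N fully down; it comes up by itself.
- stop_button_top (a point): Top centre of the red stop button, same size and height as the green one. Note two tall obstacles: a computer case beyond the notebook (its near side about 0.71 m ahead of the robot) and a monitor beyond and to the right of the machine.
- stop_button (a joint): Travel of the red button: 0 up, 0.007 m fully down.
- mug: White mug, 92 x 127 x 95 mm, near the front edge of the desk to the right; bystander. Origin: centre of its underside.
- tape_measure: Yellow tape measure, 60 x 66 x 31 mm, beyond the notebook to the left; bystander. Origin: centre of its underside.
- tape_roll: Roll of brown tape lying flat, 96 mm across, 25 mm high, at the left; bystander. Origin: centre of its underside.
- sticky_notes: Block of coloured sticky notes, 75 x 77 x 12 mm, at the left; bystander. Origin: centre of its underside.

How it is judged:
By the outcome, as a careful person would: the job done as asked, in the order asked, and still so for the second after the job is handed in, with the robot touching nothing.
It also fails if it takes over 72 s, if anything falls off the work surface, if the arm or the gripper's body presses on something with over 40 N, if the wrist force passes 120 N, or if a joint passes its speed limit or range.

### The arm

A 6-joint arm with a two-finger parallel gripper is mounted at the origin on a cart in front of the work surface, level with it; the furniture and walls round the work are solid. World frame = base frame: x ahead of the robot, y to its left, z up, the work surface at z = 0. Lengths are in mm, angles in rad, forces in N, time in s.
With the tool pointing down it reaches from about 275 to 1000 mm from the base axis. Payload 8.4 kg.
Tool frame: the origin (TCP) lies between the finger pads; the fingertips stand 22 mm ahead of it and the grasp point (between the pads) lies 3 mm ahead of it; z points along the fingers, y is the line along which they close (so a half turn about z gives the same grasp; the last joint's range is limited). The gripper opens to 85 mm and grips with 20 to 120 N. Pads are 22 mm wide; open, the fingers measure 114 mm over their backs; the gripper's body (76 mm by 85 mm) begins 54 mm behind the grasp point. The pads swing forward as they close: fully open they stand 13 mm farther back than shut.
Start: joints at [-1.35, 0.353, 1.633, -0, 1.155, -0.002], TCP at [138.099, -609.555, 253.281] pointing down, gripper open.
Joint ranges: [-2.63, 2.63], [-0.92, 2.1], [0.06, 2.66], [-1.3, 4.44], [0, 2.69], [-3.02, 3.02]. Speed limits (rad/s): [2.22, 2.22, 2.79, 3.14, 3.14, 3.14].

### API

Orientations are given as [roll, pitch, yaw] about the fixed x, y, z axes, in that order (R = Rz(yaw) Ry(pitch) Rx(roll)).
In Python, from rig import r, grab_frame gives the robot as it stands.
- The arm moves only by the shell command python3 -m inch 'ROWS' [FORCE]. ROWS is JSON, a list of rows, each a list of 7 numbers: the turn, a rotation vector about the tool's x, y, z as a fraction of full scale, then the shift along the tool's x, y, z as a fraction of full scale, then the closure, from 0 (fully open) to 1 (shut). In form: [[rx, ry, rz, dx, dy, dz, fingers], ...]. A call has 1 to 8 rows; each row shifts and turns the commanded pose from where the row before left it, along the tool's axes as they then stand; what a row does not reach is not made up. Full scale, the value 1, is 2.5 cm for a shift and pi rad for a turn. A row lasts 1/12 s, in which the tool goes at most 41.7 mm and 7.16 degrees, less where a joint would pass 70% of its speed; a pose out of reach is approached as far as the arm can. A call with a number of a shift or a turn outside -1 to 1 is refused whole. A call with a gripper value outside its range is refused whole. The fingers move at their own pace and stop on an object; FORCE is the grip in N (left out, the last holds). Time passes only in rows, so rows that do not move let the fingers close. It gives the time, the measured TCP pose, the force, the opening and the grip force at its end, in the units of the state.
- r.sense(): the state, without advancing time (a new reading comes with each control period).
- grab_frame(name): name is "scene" or "side" or "wrist"; returns a dict with "pixels" (384x512x3 uint8, red, green, blue), "z_map" (384x512 float32, mm along the optical axis (not along the pixel's ray), 0 where there is no reading), "vertical_fov" (degrees; the focal length in pixels is half the picture's height over the tangent of half this angle, whatever the lens; pixels are square), "cx", "cy" (the principal point, pixels), "cam_to_world" (4x4, takes a point from camera to world coordinates). Camera axes: x right, y down, z forward; pixel columns grow to the right and rows downward; lengths in mm; the calibration is good to about 2 mm. A picture is of the moment at which its call begins.
- r.sign_off(): hands the job in; it is judged then, once.
The state is a dict: "clock": time; "qpos": joint angles; "qvel": joint speeds; "joint_efforts": joint torques, N m; "eef_pos": TCP position; "tcp_rot": TCP orientation; "contact_force": force on the tool from outside, world axes, zero at the start; "wrist_torque": the same for the moment, N m; "opening": opening from 0.0 (shut) to 1.0 (fully open); "grasp_force": force on a finger pad.
Only numpy, scipy, OpenCV 4.12 (cv2) and the standard library are available. Lean on these libraries where they do the work, as an engineer would, in place of code of your own. Each camera call takes 0.05 s, during which the arm holds its last target. There are 200 camera calls.

## Working session

There is one attempt and no reset: what is moved stays moved. The work goes in short steps, Python scripts to look and compute and a shell command to move; the robot and the scene stay as the last step left them, time stands still between calls to the robot, and variables do not carry over. Pictures are saved under pics/ and viewed, at most 10 in all, crops included, and the job is handed in when it is done.

```bash
mkdir -p pics; ls
cat > h.py <<'E'
import numpy as np, cv2
from rig import r, grab_frame
def get(n):
    f=grab_frame(n); p=f["pixels"]; z=f["z_map"]; H=p.shape[0]
    fl=H/2/np.tan(np.radians(f["vertical_fov"])/2)
    v,u=np.mgrid[:p.shape[0],:p.shape[1]]
    c=np.stack([(u-f["cx"])/fl*z,(v-f["cy"])/fl*z,z,np.ones_like(z)],-1)
    w=(c@np.array(f["cam_to_world"]).T)[...,:3]; w[z==0]=np.nan
    return p,w,f
def save(n,p): cv2.imwrite("pics/"+n,p[...,::-1])
E
python3 - <<'E'
from h import *
a=get("scene");b=get("side")
np.savez("f0.npz",ap=a[0],aw=a[1],bp=b[0],bw=b[1])
save("scene0.png",a[0]);save("side0.png",b[0])
print(r.sense())
E
```

```text
pics
{'clock': 0.1, 'qpos': array([-1.35041183e+00,  3.53603522e-01,  1.63407148e+00, -2.62001746e-05,
        1.15517493e+00, -2.40706131e-03]), 'qvel': array([ 0.00037489, -0.00210167, -0.0020002 , -0.00074998, -0.00128076,
       -0.00033066]), 'joint_efforts': array([ 1.67157680e-06, -6.06355906e+01, -3.42820609e+01, -2.47331866e-05,
        3.95932206e-03, -5.28239298e-06]), 'eef_pos': array([ 137.9964594 , -609.1653575 ,  252.61632799]), 'tcp_rot': array([-3.14033532e+00,  2.09298967e-05,  2.22802161e-01]), 'contact_force': array([-0.42677983,  0.24464593, -0.04818895]), 'wrist_torque': array([0.05348447, 0.02937301, 0.00904978]), 'grasp_force': 0.0, 'opening': 1.0013382794745345}
```

View pics/scene0.png

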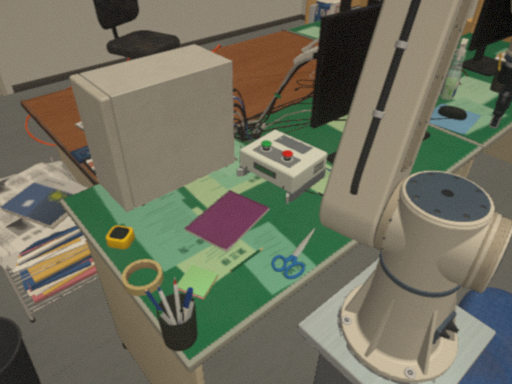

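View pics/side0.png

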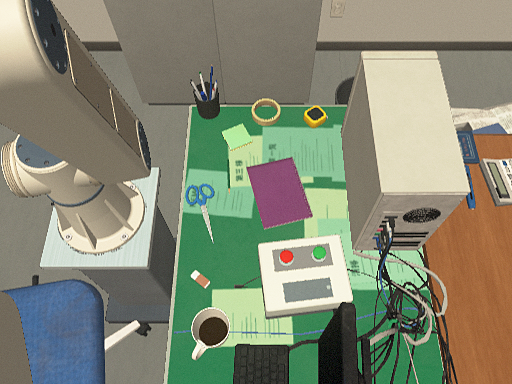

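The scene view shows the notebook at about (228,219), with the machine at (283,160). In the side view the notebook is at (280,192), the machine at (303,273), red at (287,257) and green at (319,253), with the machine's front facing up the image toward the notebook. Next I'll measure all of these.

```bash
cat >> h.py <<'E'
def comp(m,seed=None):
    n,l,s,c=cv2.connectedComponentsWithStats(m.astype(np.uint8),connectivity=4)
    i=l[seed[1],seed[0]] if seed else 1+np.argmax(s[1:,4]); return l==i
def nb(p,w):
    h=cv2.cvtColor(p,cv2.COLOR_RGB2HSV)
    m=(h[...,0]>135)&(h[...,0]<172)&(h[...,1]>90)&(h[...,2]>50)&(w[...,2]<40)&(w[...,0]>200)&(w[...,0]<900)
    m=comp(m); q=w[m]; return m,q
E
python3 - <<'E'
from h import *
d=np.load("f0.npz")
for k in "ab":
    p,w=d[k+"p"],d[k+"w"]
    m,q=nb(p,w); R=cv2.minAreaRect(q[:,:2].astype(np.float32))
    print(k,"nb",m.sum(),"z",np.median(q[:,2]),R,cv2.boxPoints(R).round().tolist())
    h=cv2.cvtColor(p,cv2.COLOR_RGB2HSV)
    z=w[...,2]; box=(w[...,0]>350)&(w[...,0]<800)&(w[...,1]<150)&(w[...,1]>-500)
    g=(h[...,1]>150)&box&(z>112)&(z<140)
    for nm,c in (("green",(h[...,0]>45)&(h[...,0]<90)),("red",(h[...,0]<8)|(h[...,0]>174))):
        mm=comp(g&c); qq=w[mm]; top=qq[qq[:,2]>np.percentile(qq[:,2],95)-4]; e=cv2.minEnclosingCircle(top[:,:2].astype(np.float32)); print(nm,mm.sum(),np.mean(top,0).round(1),e)
    mm=comp((h[...,1]<70)&box&(z>85)&(z<108)); qq=w[mm]; R=cv2.minAreaRect(qq[:,:2].astype(np.float32)); print("machine",mm.sum(),np.median(qq[:,2]),R,cv2.boxPoints(R).round().tolist())
E
```

```text
a nb 2343 z 12.19557991621241 ((516.342529296875, 64.17560577392578), (142.5284881591797, 207.1447296142578), 14.944891929626465) [[421.0, 146.0], [474.0, -54.0], [612.0, -18.0], [558.0, 183.0]]
green 27 [ 607.3 -162.8  127.4] ((606.3880004882812, -161.74578857421875), 11.214255332946777)
red 48 [ 526.7 -173.2  127.4] ((527.1318359375, -173.0430908203125), 16.00568389892578)
machine 2194 99.27805843252884 ((574.0570068359375, -204.98794555664062), (219.81871032714844, 186.88601684570312), 7.419395446777344) [[453.0, -127.0], [477.0, -312.0], [695.0, -283.0], [671.0, -98.0]]
b nb 2978 z 11.298787684756007 ((515.6371459960938, 68.38807678222656), (146.57032775878906, 211.16220092773438), 14.821481704711914) [[418.0, 152.0], [472.0, -52.0], [613.0, -15.0], [559.0, 189.0]]
green 115 [ 611.6 -166.2  128. ] ((610.4036865234375, -166.58572387695312), 14.630289077758789)
red 124 [ 527.7 -175.3  126.7] ((527.56982421875, -175.78414916992188), 15.397191047668457)
machine 5658 97.98347638040184 ((574.3834228515625, -204.3253173828125), (220.4658966064453, 181.5590362548828), 6.863401889801025) [[454.0, -127.0], [476.0, -308.0], [695.0, -281.0], [673.0, -101.0]]
```

Run:
```python
from h import *
d=np.load("f0.npz"); w=d["bw"]; p=d["bp"]
h=cv2.cvtColor(p,cv2.COLOR_RGB2HSV)
m=(h[...,0]>95)&(h[...,0]<125)&(h[...,1]>120); m[:,:170]=0;m[:,230:]=0;m[:170]=0;m[250:]=0
q=w[m];print("scissors",q.min(0).round(),q.max(0).round())
for u,v in [(212,243),(208,230),(195,220),(190,190),(240,134),(237,145)]: print(u,v,w[v,u].round(1))
print("row200",[(u,w[200,u].round().tolist()) for u in range(172,200,4)])
```

```text
scissors [240.  24.  -1.] [321.  95.  15.]
212 243 [325.3 -91.7  -0.7]
208 230 [313.1 -56.    9.4]
195 220 [272.7 -21.9   2.7]
190 190 [250.7  77.2   1.3]
240 134 [397.  272.5  12.3]
237 145 [388.4 231.8  10.7]
row200 [(172, [29.0, 412.0, -743.0]), (176, [49.0, 410.0, -740.0]), (180, [223.0, 46.0, -2.0]), (184, [235.0, 44.0, 0.0]), (188, [248.0, 42.0, 5.0]), (192, [259.0, 44.0, 1.0]), (196, [273.0, 39.0, 10.0])]
```

```bash
python3 -m inch '[[0,0,0.0397,0.6,-0.8,0,0],[0,0,-0.0397,0.6,-0.8,0,0]]'
```

```text
clock: 0.27
eef_pos: [160.7, -565.0, 252.6]
tcp_rot: [-3.141, 0.0, 0.197]
contact_force: [0.3, -0.6, -0.1]
opening: 0.998
grasp_force: 0.0
```

```bash
python3 -m inch '[[0,0,-0.0395,0,0,0,1],[0,0,-0.0395,0,0,0,1],[0,0,-0.0395,0,0,0,1],[0,0,-0.0395,0,0,0,1],[0,0,-0.0395,0,0,0,1],[0,0,-0.0395,0,0,0,1],[0,0,-0.0395,0,0,0,1],[0,0,-0.0395,0,0,0,1]]'; python3 -m inch '[[0,0,-0.0395,0,0,0,1],[0,0,-0.0395,0,0,0,1],[0,0,-0.0395,0,0,0,1],[0,0,-0.035,0,0,0,1],[0,0,0,0,0,0,1]]'
```

```text
clock: 0.93
eef_pos: [161.2, -565.1, 252.9]
tcp_rot: [-3.141, -0.001, 1.222]
contact_force: [-0.3, 0.1, 0.5]
opening: -0.003
grasp_force: 0.0
clock: 1.35
eef_pos: [161.2, -565.1, 252.9]
tcp_rot: [-3.141, -0.001, 1.703]
contact_force: [-0.2, 0.2, 0.7]
opening: 0.002
grasp_force: 0.0
```

```bash
for i in 1 ; do python3 -m inch '[[0,0,0,1,0.53,0,1],[0,0,0,1,0.53,0,1],[0,0,0,1,0.53,0,1],[0,0,0,1,0.53,0,1],[0,0,0,1,0.53,0,1],[0,0,0,1,0.53,0,1],[0,0,0,1,0.53,0,1],[0,0,0,1,0.53,0,1]]'; python3 -m inch '[[0,0,0,1,0.53,0,1],[0,0,0,1,0.53,0,1],[0,0,0,1,0.53,0,1],[0,0,0,1,0.53,0,1],[0,0,0,1,0.53,0,1],[0,0,0,1,0.53,0,1],[0,0,0,1,0.53,0,1],[0,0,0,1,0.53,0,1]]';  python3 -m inch '[[0,0,0,1,0.53,0,1],[0,0,0,1,0.53,0,1],[0,0,0,1,0.53,0,1],[0,0,0,1,0.53,0,1],[0,0,0,1,0.53,0,1],[0,0,0,0,0,0,1]]'; done
```

```text
clock: 2.02
eef_pos: [241.2, -352.1, 253.1]
tcp_rot: [-3.142, -0.0, 1.693]
contact_force: [0.5, 0.1, 0.5]
opening: 0.0
grasp_force: 0.0
clock: 2.68
eef_pos: [321.0, -140.4, 253.3]
tcp_rot: [3.141, 0.0, 1.693]
contact_force: [1.0, -0.3, 0.0]
opening: -0.002
grasp_force: 0.0
clock: 3.18
eef_pos: [372.2, -6.0, 253.5]
tcp_rot: [3.14, -0.001, 1.696]
contact_force: [-0.1, -0.3, 0.1]
opening: 0.002
grasp_force: 0.0
```

```bash
python3 -m inch '[[0,0,0,1,0.5,0,1],[0,0,0,1,0.5,0,1],[0,0,0,1.2e0,0.5,0,1]]' 2>&1 | tail -1; python3 -m inch '[[0,0,0,0.8,0.4,0.5,1],[0,0,0,0.8,0.4,1,1],[0,0,0,0.8,0.4,1,1],[0,0,0,0.8,0.33,1,1],[0,0,0,0,0,1,1],[0,0,0,0,0,1,1],[0,0,0,0,0,1,1],[0,0,0,0,0,0,1]]'
python3 - <<'E'
from h import *
p,w,f=get("side"); save("side1.png",p[100:320,130:400].repeat(2,0).repeat(2,1))
E
```

```text
out of range: a shift must lie within [-1, 1]
clock: 3.85
eef_pos: [395.8, 74.1, 87.4]
tcp_rot: [-3.135, 0.001, 1.695]
contact_force: [-1.3, -0.5, -0.6]
opening: 0.0
grasp_force: 0.0
```

View pics/side1.png

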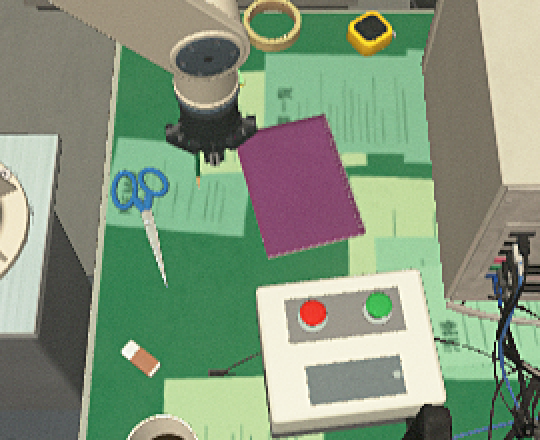

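The gripper is at crop (210,155), just robot-side of the notebook's near edge at about (245,150), and clear of the scissors. I'll lower it.

```bash
python3 -m inch '[[0,0,0,0,0,0.8,1],[0,0,0,0,0,0.8,1],[0,0,0,0,0,0.5,1],[0,0,0,0,0,0.3,1],[0,0,0,0,0,0,1]]'
```

```text
clock: 4.32
eef_pos: [398.7, 74.6, 30.9]
tcp_rot: [-3.141, 0.0, 1.696]
contact_force: [0.0, -0.7, 0.5]
opening: 0.002
grasp_force: 0.0
```

```bash
python3 -m inch '[[0,0,0,0,0.2,0.16,1],[0,0,0,0,0.3,0,1],[0,0,0,0,0.3,0,1],[0,0,0,0,0.2,0,1],[0,0,0,0,0.2,0,1],[0,0,0,0,0,0,1]]'
cat >> h.py <<'E'
import json
MC=np.array([574.2,-204.6]); F=np.array([.1219,-.9925]); MY=np.array([.9925,.1219])
def nbm(n="side"):
    p,w,f=get(n); m,q=nb(p,w); q=q[:,:2]-MC
    q=np.stack([q@F+40,q@MY],1).astype(np.float32)   # relative to stop
    R=cv2.minAreaRect(q); b=cv2.boxPoints(R)
    print("nb centre rel stop",np.round(R[0],1),np.round(R[1],1),"ang",round(R[2],2),"corners",b.round().tolist())
    s=r.sense(); t=s["eef_pos"][:2]-MC; print("tcp rel stop",(t@F+40).round(1),(t@MY).round(1),s["eef_pos"].round(1),s["contact_force"].round(1),round(s["clock"],1))
    return p
E
python3 -c "
from h import *
nbm()"
```

```text
clock: 4.82
eef_pos: [429.9, 78.9, 27.2]
tcp_rot: [3.14, -0.0, 1.698]
contact_force: [0.8, -0.3, 0.6]
opening: 0.001
grasp_force: 0.0
nb centre rel stop [-237.3  -23.9] [208.3 146.5] ang 7.65 corners [[-350.0, 35.0], [-331.0, -110.0], [-124.0, -83.0], [-144.0, 63.0]]
tcp rel stop -259.0 -109.4 [429.1  78.8  27. ] [-0.9  0.2 -0.2] 4.9
```

```bash
python3 -m inch '[[0,0,0,0,0.2,0,1],[0,0,0,0,0.2,0,1],[0,0,0,0,0.2,0,1],[0,0,0,0,0.2,0,1],[0,0,0,0,0,0,1]]'; python3 -c "
from h import *
nbm()"
```

```text
clock: 5.28
eef_pos: [449.7, 81.4, 26.9]
tcp_rot: [3.14, -0.0, 1.698]
contact_force: [0.3, 0.5, -0.9]
opening: -0.002
grasp_force: 0.0
nb centre rel stop [-233.5   -6.6] [210.3 146.7] ang 4.4 corners [[-344.0, 58.0], [-333.0, -88.0], [-123.0, -72.0], [-134.0, 75.0]]
tcp rel stop -259.0 -89.1 [449.3  81.3  26.9] [-0.3  0.3  0.6] 5.3
```

```bash
python3 -m inch '[[0,0,0,0,-0.4,0,1],[0,0,0,0.6,0,0,1],[0,0,0,0.5,0,0,1],[0,0,0,0,0.4,0,1],[0,0,0,0,0.2,0,1],[0,0,0,0,0.2,0,1],[0,0,0,0,0.1,0,1],[0,0,0,0,0,0,1]]'; python3 -c "
from h import *
nbm()"
```

```text
clock: 6.0
eef_pos: [457.9, 109.7, 26.8]
tcp_rot: [3.141, -0.0, 1.697]
contact_force: [0.9, -0.2, -0.6]
opening: -0.002
grasp_force: 0.0
nb centre rel stop [-228.8    3.4] [209.6 146.6] ang 1.44 corners [[-335.0, 74.0], [-332.0, -73.0], [-122.0, -67.0], [-126.0, 79.0]]
tcp rel stop -286.2 -77.4 [457.6 109.7  26.8] [-0.3 -0.4 -1. ] 6.0
```

```bash
python3 -m inch '[[0,0,0,0,-0.4,0,1],[0,0,0,0,0,-1,1],[0,0,0,0.36,0,-1,0],[0,0,0,1,0.9,0,0],[0,0,0,1,0.9,0,0],[0,0,0,1,0.9,0,0],[0,0,0,0,0.9,0,0],[0,0,0,0,0,0,0]]'
python3 - <<'E'
from h import *
p=nbm(); p2,w,f=get("wrist"); save("w1.png",p2); save("side2.png",p[80:320,130:400].repeat(2,0).repeat(2,1))
E
```

```text
clock: 6.72
eef_pos: [529.4, 205.4, 77.4]
tcp_rot: [3.137, -0.001, 1.699]
contact_force: [0.1, -0.2, 0.9]
opening: 0.847
grasp_force: 0.0
nb centre rel stop [-228.4    3.3] [209.5 146.9] ang 1.58 corners [[-335.0, 74.0], [-331.0, -73.0], [-122.0, -67.0], [-126.0, 80.0]]
tcp rel stop -371.4 2.8 [526.9 204.1  76.8] [-0.3 -0.1 -0.2] 6.8
```

View pics/w1.png

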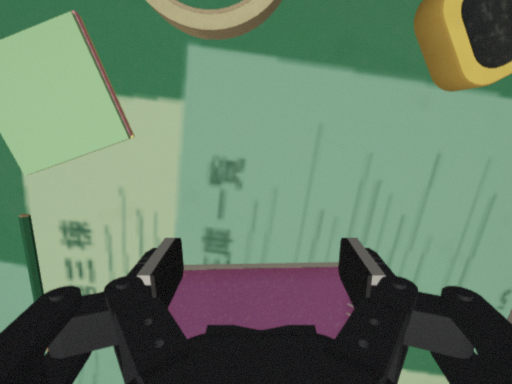

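The wrist view shows the notebook's trailing edge at row 265, square to the open fingers at (165,265) and (360,265). The sticky notes, tape roll and pencil are all clear. I'll lower the gripper.

```bash
python3 -m inch '[[0,0,0,0,0,0.9,0],[0,0,0,0,0,0.9,0],[0,0,0,0,0,0.3,0],[0,0,0,0,0,0.1,0],[0,0,0,0,0,0,0]]'
python3 - <<'E'
from h import *
p,w,f=get("wrist")
# lowest finger-tip height seen: dark pixels near the pads
m=(p.max(-1)<70)&(w[...,2]<60); m[330:]=0; q=w[m]; t=q[np.hypot(q[:,0]-527,q[:,1]-205)<80]
s=r.sense()
print(s["eef_pos"],s["opening"],len(t),np.percentile(t[:,2],[0,2,5,10,30,60]).round(1))
E
```

```text
clock: 7.23
eef_pos: [524.6, 202.8, 21.4]
tcp_rot: [-3.14, 0.001, 1.697]
contact_force: [0.8, -0.1, -0.5]
opening: 1.003
grasp_force: 0.0
[525.46768907 203.12311928  22.15303713] 0.9986855634961767 4684 [ 5.3 15.7 18.2 21.6 31.8 43.7]
```

```bash
python3 -m inch '[[0,0,0,0,0,0.12,0],[0,0,0,0,0,0,0]]'; python3 -m inch '[[0,0,0,0,0,0.16,0],[0,0,0,0,0,0,0]]'
```

```text
clock: 7.45
eef_pos: [526.2, 203.6, 19.4]
tcp_rot: [3.141, -0.0, 1.698]
contact_force: [-0.5, -0.2, 0.1]
opening: 0.998
grasp_force: 0.0
clock: 7.62
eef_pos: [525.9, 203.5, 14.7]
tcp_rot: [3.141, -0.0, 1.698]
contact_force: [0.1, 0.2, 0.4]
opening: 1.002
grasp_force: 0.0
```

```bash
python3 -m inch '[[0,0,0,-0.4,0,0,0],[0,0,0,-0.4,0,0,0],[0,0,0,-0.4,0,0,0],[0,0,0,-0.4,0,0,0],[0,0,0,-0.4,0,0,0],[0,0,0,-0.4,0,0,0],[0,0,0,-0.4,0,0,0],[0,0,0,0,0,0,0]]'
python3 - <<'E'
from h import *
nbm()
E
```

```text
clock: 8.28
eef_pos: [534.8, 132.0, 14.8]
tcp_rot: [-3.141, 0.0, 1.697]
contact_force: [-0.2, 0.5, 0.2]
opening: 1.0
grasp_force: 0.0
nb centre rel stop [-185.8    1.9] [207.6 146.6] ang 0.28 corners [[-290.0, 75.0], [-289.0, -72.0], [-82.0, -71.0], [-82.0, 76.0]]
tcp rel stop -299.7 2.0 [534.8 132.8  14.8] [-0.3  0.7  0.3] 8.3
```

```bash
python3 -m inch '[[0,0,0,-0.4,0,0,0],[0,0,0,-0.4,0,0,0],[0,0,0,-0.4,0,0,0],[0,0,0,-0.4,0,0,0],[0,0,0,-0.4,0,0,0],[0,0,0,-0.4,0,0,0],[0,0,0,-0.4,0,0,0],[0,0,0,0,0,0,0]]'
python3 - <<'E'
from h import *
nbm()
E
python3 -m inch '[[0,0,0,-0.1,0,0,0],[0,0,0,-0.1,0,0,0],[0,0,0,-0.1,0,0,0],[0,0,0,-0.1,0,0,0],[0,0,0,0,0,0,0]]'
```

```text
clock: 9.0
eef_pos: [543.7, 62.7, 14.8]
tcp_rot: [-3.141, 0.0, 1.697]
contact_force: [-0.3, -1.4, 0.6]
opening: 1.0
grasp_force: 0.0
nb centre rel stop [-151.     1.9] [138.7 146.8] ang 0.53 corners [[-221.0, 75.0], [-220.0, -72.0], [-81.0, -71.0], [-82.0, 76.0]]
tcp rel stop -229.7 2.4 [543.7  63.4  14.8] [-0.2 -0.1 -0.3] 9.1
clock: 9.47
eef_pos: [544.8, 54.5, 14.7]
tcp_rot: [-3.141, 0.0, 1.698]
contact_force: [0.6, -0.1, 0.3]
opening: 0.997
grasp_force: 0.0
```

```bash
python3 -m inch '[[0,0,0,-0.06,0,0,0],[0,0,0,-0.06,0,0,0],[0,0,0,0,0,0,0]]';python3 -m inch '[[0,0,0,-0.06,0,0,0],[0,0,0,0,0,0,0]]';python3 -m inch '[[0,0,0,-0.06,0,0,0],[0,0,0,0,0,0,0]]'
```

```text
clock: 9.72
eef_pos: [545.6, 52.1, 14.8]
tcp_rot: [3.141, -0.001, 1.697]
contact_force: [0.6, 4.6, -1.4]
opening: 1.002
grasp_force: 2.3
clock: 9.88
eef_pos: [546.3, 51.7, 15.0]
tcp_rot: [3.14, -0.002, 1.696]
contact_force: [0.9, 12.7, -1.1]
opening: 1.001
grasp_force: 6.5
clock: 10.05
eef_pos: [546.6, 51.4, 15.1]
tcp_rot: [3.139, -0.003, 1.695]
contact_force: [0.1, 22.3, -1.2]
opening: 0.998
grasp_force: 11.1
```

Contact came at the expected place, with the force rising on both fingers. I'll back off and verify.

```bash
python3 -m inch '[[0,0,0,0.3,0,0,0],[0,0,0,0.5,0,0,0],[0,0,0,0,0,0,0]]';python3 - <<'E'
from h import *
p=nbm(); save("side3.png",p[80:320,130:400].repeat(2,0).repeat(2,1))
E
```

```text
clock: 10.3
eef_pos: [542.8, 70.0, 14.8]
tcp_rot: [-3.141, -0.0, 1.699]
contact_force: [0.2, -0.1, 0.5]
opening: 1.0
grasp_force: 0.0
nb centre rel stop [-146.3    3.2] [146.8 128.2] ang 89.89 corners [[-211.0, -70.0], [-82.0, -70.0], [-82.0, 76.0], [-210.0, 77.0]]
tcp rel stop -235.8 2.2 [542.8  69.4  14.8] [ 0.4 -0.2 -0.1] 10.3
```

View pics/side3.png

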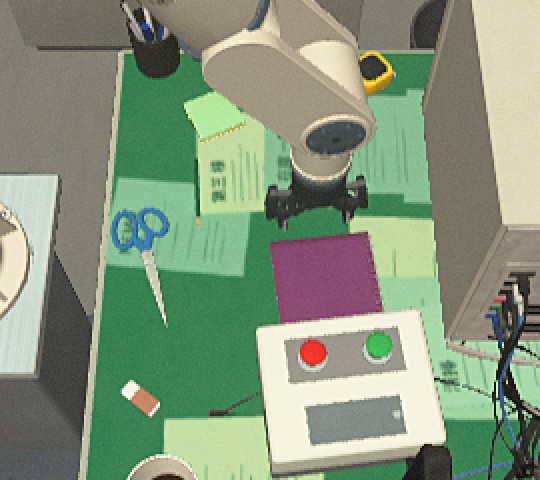

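The notebook is square in the throat, with its trailing edge at crop (325,238), and the gripper is free. Next I'll raise, close the fingers and move above the green button at (379,347).

```bash
python3 -m inch '[[0,0,0,0,0,-1,0],[0,0,0,0,0,-1,1],[0,0,0,0,0,-1,1],[0,0,0,0,0,-1,1],[0,0,0,0,0,-1,1],[0,0,0,0,0,-1,1],[0,0,0,0,0,-1,1],[0,0,0,0,0,-0.4,1]]'; python3 -m inch '[[0,0,0,-1,0.15,0,1],[0,0,0,-1,0.15,0,1],[0,0,0,-1,0.15,0,1],[0,0,0,-1,0.15,0,1],[0,0,0,-1,0.15,0,1],[0,0,0,-1,0.15,0,1],[0,0,0,-1,0.15,0,1],[0,0,0,-1,0.15,0,1]]'; python3 -m inch '[[0,0,0,-0.85,0.15,0,1],[0,0,0,-0.85,0.15,0,1],[0,0,0,0,0,0,1],[0,0,0,0,0,0,1]]'
python3 - <<'E'
from h import *
p,w,f=get("wrist"); save("w2.png",p)
h=cv2.cvtColor(p,cv2.COLOR_RGB2HSV)
m=comp((h[...,1]>150)&(h[...,0]>45)&(h[...,0]<90)&(w[...,2]>115)&(w[...,2]<140)); q=w[m]; print(m.sum(),q.mean(0),q.min(0),q.max(0)); print(r.sense()["eef_pos"])
E
```

```text
clock: 11.02
eef_pos: [544.4, 68.4, 203.1]
tcp_rot: [3.137, 0.0, 1.698]
contact_force: [0.7, 0.6, 0.7]
opening: 0.01
grasp_force: 0.0
clock: 11.68
eef_pos: [597.9, -127.5, 198.9]
tcp_rot: [-3.14, -0.0, 1.698]
contact_force: [0.5, 0.1, 0.0]
opening: 0.001
grasp_force: 0.0
clock: 12.02
eef_pos: [610.6, -168.2, 198.7]
tcp_rot: [-3.14, -0.0, 1.696]
contact_force: [0.3, -0.1, -0.1]
opening: -0.002
grasp_force: 0.0
1 [ 759.66985405 -204.48072599  120.80622361] [ 759.66985405 -204.48072599  120.80622361] [ 759.66985405 -204.48072599  120.80622361]
[ 610.34675481 -167.31166716  198.84920323]
```

View pics/w2.png

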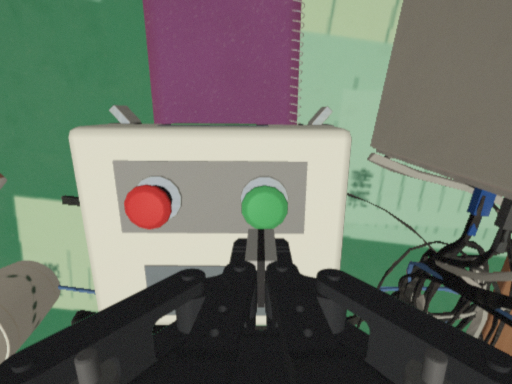

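The wrist view shows the closed fingertips at (262,240) coming down over the green cap at (265,207), with red well away at (148,206) and the notebook in the throat. I'll lower onto the button.

```bash
python3 -m inch '[[0,0,0,-0.06,0,0.8,1],[0,0,0,0,0,0.7,1],[0,0,0,0,0,0.3,1],[0,0,0,0,0,0,1]]'; python3 -m inch '[[0,0,0,0,0,0.1,1],[0,0,0,0,0,0.1,1],[0,0,0,0,0,0,1]]'; python3 -m inch '[[0,0,0,0,0,0.1,1],[0,0,0,0,0,0.08,1],[0,0,0,0,0,0,1]]'
```

```text
clock: 12.4
eef_pos: [609.5, -167.4, 152.6]
tcp_rot: [-3.138, -0.002, 1.699]
contact_force: [0.1, 0.5, -0.9]
opening: 0.002
grasp_force: 0.0
clock: 12.65
eef_pos: [611.5, -168.5, 150.2]
tcp_rot: [3.141, 0.0, 1.698]
contact_force: [-0.5, -1.0, 0.7]
opening: 0.003
grasp_force: 0.0
clock: 12.9
eef_pos: [611.7, -168.7, 145.7]
tcp_rot: [3.14, 0.0, 1.698]
contact_force: [-0.0, 1.4, 4.3]
opening: -0.001
grasp_force: 1.8
```

```bash
python3 -m inch '[[0,0,0,0,0,0.1,1],[0,0,0,0,0,0.06,1],[0,0,0,0,0,0,1]]'; python3 -m inch '[[0,0,0,0,0,0.06,1],[0,0,0,0,0,0,1],[0,0,0,0,0,0,1]]'
```

```text
clock: 13.15
eef_pos: [611.8, -168.8, 141.9]
tcp_rot: [3.14, 0.0, 1.698]
contact_force: [0.8, 1.6, 6.0]
opening: -0.005
grasp_force: 2.9
clock: 13.4
eef_pos: [611.9, -168.7, 141.6]
tcp_rot: [3.14, 0.0, 1.698]
contact_force: [-3.8, 2.5, 17.6]
opening: 0.001
grasp_force: 8.7
```

It bottomed out at 17.6 N, well above the 6 N spring. I'll lift straight up, retreat, and check.

```bash
python3 -m inch '[[0,0,0,0,0,-0.3,1],[0,0,0,0,0,-0.6,1],[0,0,0,0,0,-1,1],[0,0,0,0,0,-1,1],[0,0,0,0,0,-1,1],[0,0,0,1,-0.8,0,1],[0,0,0,1,-0.8,0,1],[0,0,0,0,0,0,1]]'; python3 -m inch '[[0,0,0,1,-1,0,1],[0,0,0,1,-1,0,1],[0,0,0,1,-1,0,1],[0,0,0,1,-1,0,1],[0,0,0,0,0,0,1],[0,0,0,0,0,0,1]]';python3 - <<'E'
from h import *
p=nbm(); save("side4.png",p[80:350,120:400].repeat(2,0).repeat(2,1))
w=get("side")[1]; print("green top z",np.nanmax(w[250:258,315:323,2]))
E
```

```text
clock: 14.07
eef_pos: [561.0, -121.5, 236.7]
tcp_rot: [-3.138, -0.002, 1.698]
contact_force: [0.2, -0.3, -1.1]
opening: 0.001
grasp_force: 0.0
clock: 14.57
eef_pos: [452.1, -37.0, 237.2]
tcp_rot: [-3.141, 0.0, 1.699]
contact_force: [0.5, -0.2, -0.1]
opening: 0.004
grasp_force: 0.0
nb centre rel stop [-145.6    3.1] [146.5 127.6] ang 89.98 corners [[-209.0, -70.0], [-82.0, -70.0], [-82.0, 76.0], [-209.0, 76.0]]
tcp rel stop -140.5 -99.5 [453.5 -37.6 237.5] [0.8 0.  1.1] 14.6
green top z 129.90531647774628
```

View pics/side4.png

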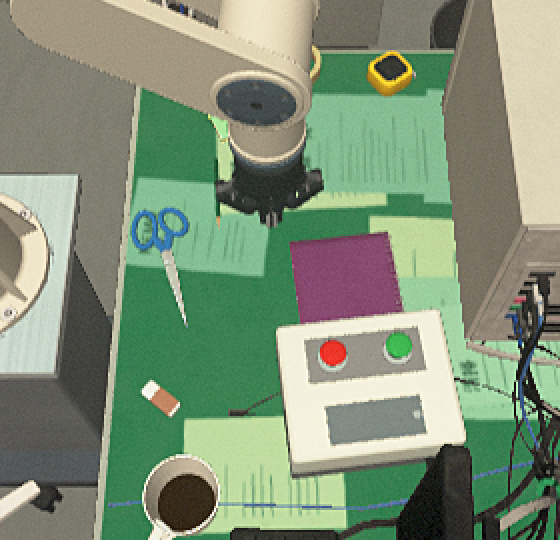

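The notebook is home with its trailing edge square at crop (345,237), the green button is back up at (399,345), and the robot is clear.

```bash
python3 -c "
from rig import r
print(r.sign_off())"
```

```text
the job is handed in; nothing more can be done
None
```

I slid the notebook in until it met the stop (22 N push, square to within about 0.1°), then pressed the green button to its end of travel and saw it come back up. The red button was never touched, the arm stayed clear of the mug, tape measure, tape roll and sticky notes, and the job was handed in at about 15 s.

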